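# Clear the tape roll off the jar's stud and snap the cap on

### The job

A roll of paper tape has been parked on the upright stud on top of the green glass jar: slide it straight up off the stud and lay it flat in the middle of the round cork trivet. Then take the tall grey snap cap, set it over the stud and press it down past the click until it sits fully home on the collar, and keep pressing. Finish while still holding and pressing the cap down firmly (about 10 N), do not let go, and leave the lids, funnel, mug and spoon where they are.

Things in the scene. Friction and masses are not known exactly. Their poses are not given: they have to be found in the camera images.
- roll_center (a point): centre (half-way up) of the loose roll of paper tape: a ring 54 mm across, bore 37 mm, 40 mm tall, 50 to 100 g, axis z along its height. At the start it stands around the stud with its underside on the collar, so this point is 20 mm above the collar's top face; it must rise 25 mm to clear the stud. Grasp it across its outside from above.
- collar: fixed aluminium collar on top of the green glass jar, 42 mm in diameter; origin at the centre of its top face, 146 mm above the sill, z up. The cap's rim comes to rest on this face. Below it: a 32 mm neck, then 22 mm below the face an aluminium jar lid 68 mm wide.
- stud_top (a point): centre of the top of the steel stud that rises from the collar, 25 mm above the collar's face, on the jar's axis. The stud is 28 mm in diameter, tapering to 20 mm over its top 6 mm. Four spring balls stand 3 mm out of its side (34 mm over the balls), their centres 10 mm above the collar.
- jar: the green glass jar, 90 mm wide, that carries collar and stud; origin at the centre of its foot on the sill. It cannot move: its foot sits in a hard black silicone jar gripper, 122 mm wide and 28 mm high, fixed to the sill. It stands in a different place each time.
- cap_center (a point): centre (half-way up) of the loose grey plastic snap cap: a ribbed cylinder 45 mm in diameter, 36 mm tall, 25 to 50 g, z up, standing mouth down on the sill at the start, so its rim is 18 mm below this point. Bore 30 mm through a lip 4 mm high at the mouth, 36 mm wide above that, 27 mm deep. Fully home, this point is 18 mm above the collar's top face.
- cap_rim (a point): centre of the cap's mouth, 18 mm below cap_center. Pressed over the stud, the lip meets the spring balls with the rim about 15 mm above the collar; the resistance grows to about 8 N (6 to 12) at 11 to 12 mm, then falls away (the click); from about 7 mm the balls draw the cap down, and it goes on until the rim sits on the collar. Less push than this leaves it perched on the balls.
- trivet_top (a point): centre of the top face of the round cork trivet, 150 mm in diameter and 8 mm thick, fixed flat on the sill, z up. It and the cap may change sides of the jar.
- lid_a: bystander: flat aluminium screw lid, 82 mm in diameter, 13 mm high; origin at the centre of its underside
- lid_b: bystander: a second such aluminium screw lid, 82 mm in diameter, 13 mm high; origin at the centre of its underside
- funnel: bystander: stainless funnel standing on its wide mouth, 110 mm wide, 115 mm tall; origin at the centre of its underside
- mug: bystander: white mug, 80 mm wide, 90 mm tall; origin at the centre of its underside
- spoon: bystander: wooden spoon lying flat, 220 mm long; origin on its underside half-way along, its x along its length

How it is judged:
By the outcome, as a careful person would: the job done as asked, in the order asked, and still so for the second after the job is handed in, while the arm keeps its last pose, push and grip.
It also fails if it takes over 64 s, if anything falls off the work surface, if the arm or the gripper's body presses on something with over 40 N, if the wrist force passes 120 N, or if a joint passes its speed limit or range.

### The arm

A 6-joint arm with a two-finger parallel gripper is mounted at the origin on the work surface. World frame = base frame: x ahead of the robot, y to its left, z up, the work surface at z = 0. Lengths are in m, angles in rad, forces in N, time in s.
With the tool pointing down it reaches from about 0.325 to 0.85 m from the base axis. Payload 4.4 kg.
Tool frame: the origin (TCP) lies midway between the tips of the shut fingers; the grasp point (between the pads) lies 19 mm behind it; z points along the fingers, y is the direction in which the jaws open and shut (so a half turn about z gives the same grasp; the last joint's range is limited). The gripper opens to 94 mm and grips with 3 to 60 N. Pads are 16 mm wide; open, the fingers measure 119 mm over their backs; the gripper's body (75 mm by 177 mm) begins 78 mm behind the grasp point.
Start: joints at [-1.272, 0.207, 1.542, -0, 1.393, -0.15], TCP at [0.25, -0.518, 0.205] pointing down, gripper open.
Joint ranges: [-2.73, 2.73], [-0.86, 2.22], [0.23, 2.46], [-1.11, 4.25], [0.08, 2.63], [-2.82, 2.82]. Speed limits (rad/s): [2.79, 2.79, 3.14, 3.14, 3.14, 3.14].

### API

Orientations are given as a rotation vector (axis times angle).
In Python, from bench import * gives the robot as it stands.
- The arm moves only by the tool send_rows, never from a script. Its argument "commands" is a list of rows, each a list of 3 entries, a list of its own where there are three numbers: the turn, a rotation vector about the tool's x, y, z in degrees, then the shift along the tool's x, y, z in mm, then the opening, from 0 (shut) to 1 (fully open). A call has 1 to 5 rows; each row is the pose to reach, as a shift and turn from the pose measured when the call began, along the tool's axes at that moment; what a row does not reach only later rows make up. A row lasts 1/12 s, in which the tool goes at most 41.7 mm and 7.16 degrees, less where a joint would pass 70% of its speed; a pose out of reach is approached as far as the arm can. A call with a gripper value outside its range is refused whole. The fingers move at their own pace and stop on an object; "force" is the grip in N (left out, the last holds). Time passes only in rows, so rows that repeat a pose let the fingers close. It gives the time, the measured TCP pose, the force and the opening at its end, in the units of the state.
- observe(): the state, without advancing time (a new reading comes with each control period).
- grab_frame(name): name is "side" or "top"; returns a dict with "image" (384x512x3 uint8, red, green, blue), "z_map" (384x512 float32, m along the optical axis (not along the pixel's ray), 0 where there is no reading), "camera_matrix" (3x3 intrinsics, pixels), "k1" (the pictures are not rectified: a ray, as slopes to the right and down, at radius r is drawn at 1 + k1 r^2 times it, then the intrinsics apply), "xyz" and "orientation" of the camera in the world. Camera axes: x right, y up, looking along -z (the intrinsics and any distortion apply to the point x, -y, -z); pixel columns grow to the right and rows downward; lengths in m; the calibration is good to about 2 mm. A picture is of the moment at which its call begins.
- job_done(): hands the job in, once; it reports no verdict.
Trained networks look in the newest picture that a camera, given by its name, has taken for a name from the list of things; names that differ only in an ending like _2 or _b are one class to them, and where a whole thing is asked for, a point or a joint stands for the part that bears it (a point fixed in the world has none). Each returns a list of dicts, best first, with "p" (0 to 1); they miss things now and then, are a little off and sometimes report something else, mostly with a low value. They report only what shows in the picture. A call takes as long as a camera call.
- spot_in(target, camera): "point" ([x, y, z] in m, in world coordinates, good to about 4 mm: the middle of the surface that is visible of it).
- landmark_of(target, camera): "point" ([x, y, z] in m, in world coordinates, good to about 4 mm: a listed point, or the origin of a listed thing).
The state is a dict: "t": time; "qpos": joint angles; "qd": joint speeds; "joint_efforts": joint torques, N m; "eef_pos": TCP position; "orientation": TCP orientation; "contact_force": force on the tool from outside, world axes, zero at the start; "wrist_torque": the same for the moment, N m; "gripper_width": finger opening in m.
Only numpy, scipy, OpenCV 4.12 (cv2) and the standard library are available. Lean on these libraries where they do the work, as an engineer would, in place of code of your own. Each camera call takes 0.05 s, during which the arm holds its last target. There are 200 camera calls.

## Working session

There is one attempt and no reset: what is moved stays moved. The work goes in short steps, Python scripts to look and compute and a tool call to move; the robot and the scene stay as the last step left them, time stands still between calls to the robot, and variables do not carry over. Pictures are saved under pics/ and viewed, about 8 in all and at most 12, crops included, and the job is handed in when it is done.

Besides the shell and the picture viewer there is one more tool, called after "Emit:" by a JSON object that holds its "name" and its "arguments". send_rows: Moves the arm, as the interface text tells. Its arguments: {"type":"object","properties":{"commands":{"type":"array","items":{"type":"array"}},"force":{"type":"number"}},"required":["commands"]}

```bash
mkdir -p pics
python3 - <<'E'
from bench import *
import cv2,numpy as np
s=observe(); print({k:np.round(v,3).tolist() for k,v in s.items()})
ims=[]
for c in("side","top"):
    f=grab_frame(c); cv2.imwrite(f"pics/{c}0.png",f["image"][:,:,::-1]); print(c,f["xyz"],f["orientation"],f["k1"],f["camera_matrix"])
    for n in("roll_center","collar","stud_top","jar","cap_center","trivet_top","lid_a","funnel","mug","spoon"):
        print(n,[(np.round(d["point"],3).tolist(),round(d["p"],2)) for d in landmark_of(n,c)[:3]])
E
```

```text
{'t': 0.0, 'qpos': [-1.271, 0.207, 1.543, -0.0, 1.393, -0.15], 'qd': [-0.001, -0.002, -0.0, -0.001, 0.001, 0.0], 'joint_efforts': [0.001, -37.087, -28.142, 0.07, 0.036, -0.0], 'eef_pos': [0.25, -0.517, 0.204], 'orientation': [-3.06, -0.7, 0.0], 'contact_force': [-0.007, 0.486, 0.527], 'wrist_torque': [-0.024, 0.005, -0.004], 'gripper_width': 0.094}
side [0.06641567 0.76061675 0.63593939] [ 0.36843173 -1.28173871 -2.25691383] -0.014254726500385574 [[361.41462636   0.         258.02054239]
 [  0.         361.41462636 196.0411871 ]
 [  0.           0.           1.        ]]
roll_center [([0.532, -0.03, 0.165], 0.74)]
collar []
stud_top []
jar [([0.527, -0.03, -0.002], 0.68), ([0.734, 0.151, -0.002], 0.25)]
cap_center [([0.465, -0.281, 0.018], 0.6)]
trivet_top [([0.558, 0.287, 0.008], 0.71)]
lid_a [([0.385, 0.089, 0.005], 0.83), ([0.382, -0.096, -0.001], 0.57)]
funnel [([0.735, 0.15, -0.002], 0.56)]
mug [([0.705, 0.348, 0.001], 0.65)]
spoon [([0.709, -0.061, -0.003], 0.58)]
top [0.47671301 0.02749559 1.05403269] [ 0.04630812 -0.06705074 -1.59803078] -0.03830964919113373 [[402.66777973   0.         253.40792206]
 [  0.         402.66777973 191.90420228]
 [  0.           0.           1.        ]]
roll_center [([0.53, -0.024, 0.166], 0.58)]
collar [([0.532, -0.029, 0.15], 0.62)]
stud_top [([0.53, -0.025, 0.172], 0.62)]
jar [([0.533, -0.03, 0.004], 0.91), ([0.381, -0.093, -0.001], 0.27)]
cap_center [([0.461, -0.28, 0.02], 0.86)]
trivet_top [([0.554, 0.285, 0.008], 0.86)]
lid_a [([0.381, -0.093, -0.0], 0.87), ([0.384, 0.09, -0.001], 0.69)]
funnel [([0.733, 0.154, 0.002], 0.59)]
mug [([0.701, 0.348, -0.0], 0.84)]
spoon [([0.71, -0.061, 0.001], 0.9)]
```

View pics/top0.png

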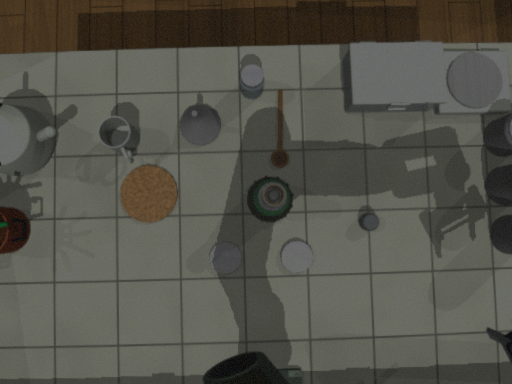

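View pics/side0.png

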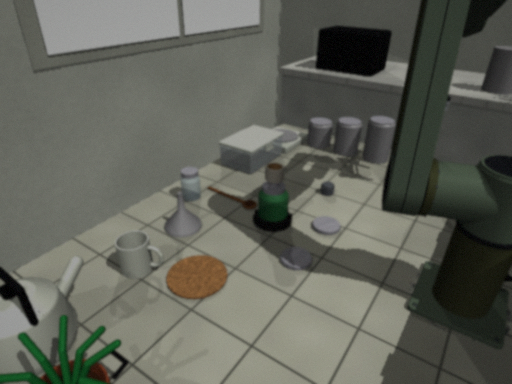

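The top view shows the roll on the jar at about (273,195), the cap at (369,222) and the trivet at (149,194). In the side view the roll is at (274,172), the cap at (327,188) and the trivet at (197,277). The networks agree with both pictures. Next I'll refine the positions with depth.

```bash
cat > h.py <<'E'
from bench import *
import cv2,numpy as np
from scipy.spatial.transform import Rotation as R
from scipy.optimize import least_squares
def cloud(cam):
    f=grab_frame(cam); K=f["camera_matrix"]; k=f["k1"]; z=f["z_map"]
    v,u=np.indices(z.shape); d=np.dstack([(u-K[0,2])/K[0,0],(v-K[1,2])/K[1,1]])
    s=d.copy()
    for _ in range(8): s=d/(1+k*(s**2).sum(2,keepdims=True))
    P=np.dstack([s[...,0]*z,-s[...,1]*z,-z])
    P=P@R.from_rotvec(f["orientation"]).as_matrix().T+f["xyz"]; P[z==0]=np.nan
    return P,f
def near(P,xy,r,z0,z1):
    return P[(np.hypot(P[...,0]-xy[0],P[...,1]-xy[1])<r)&(P[...,2]>z0)&(P[...,2]<z1)]
def mid(p): # robust disc centre from enclosing circle and mean
    c,r=cv2.minEnclosingCircle(p[:,:2].astype(np.float32)); return np.round(c,4),round(r,4),np.round(np.r_[p.mean(0),np.median(p[:,2]),len(p)],4)
def go(p,yaw=None):
    "tool-frame shift in mm to world TCP p; turn about tool z to bring jaw axis (mod pi) to yaw"
    s=observe(); r=R.from_rotvec(s["orientation"]); M=r.as_matrix(); out=[np.round(1000*M.T@(np.array(p)-s["eef_pos"]),1)]
    if yaw is not None:
        best=min((R.from_matrix(np.array([[np.cos(a+np.pi/2),np.cos(a),0],[np.sin(a+np.pi/2),np.sin(a),0],[0,0,1]])@np.diag([-1,1,-1]) if 0 else np.column_stack([np.cross([np.cos(a),np.sin(a),0],[0,0,-1]),[np.cos(a),np.sin(a),0],[0,0,-1]])) for a in(yaw,yaw+np.pi)),key=lambda q:(r.inv()*q).magnitude())
        out.append(np.round(np.degrees((r.inv()*best).as_rotvec()),1))
    return out
E
python3 - <<'E'
from h import *
for c in("top","side"):
    P,f=cloud(c); print(c)
    print("roll",mid(near(P,(.531,-.028),.045,.176,.2)), "rolloff")
    print("cap",mid(near(P,(.462,-.28),.04,.028,.05)))
    im=cv2.cvtColor(f["image"],cv2.COLOR_RGB2HSV).astype(int)
    m=(np.hypot(P[...,0]-.556,P[...,1]-.286)<.1)&(im[...,1]>80); t=P[m]; print("triv",mid(t))
    print("sill",np.nanmedian(near(P,(.5,.15),.03,-.02,.02)[:,2]))
    (x,y),ax,an=cv2.fitEllipse(np.argwhere(m)[:,::-1].astype(np.float32));
E
```

```text
top
roll (array([ 0.5333, -0.0287]), 0.0269, array([ 5.331e-01, -2.890e-02,  1.861e-01,  1.865e-01,  2.680e+02])) rolloff
cap (array([ 0.4675, -0.2823]), 0.0219, array([ 4.673e-01, -2.804e-01,  3.580e-02,  3.620e-02,  2.310e+02]))
triv (array([0.555 , 0.2868]), 0.0755, array([5.555e-01, 2.856e-01, 8.800e-03, 8.900e-03, 2.528e+03]))
sill 0.0005404076775056277
side
roll (array([ 0.5279, -0.0272]), 0.0279, array([ 5.263e-01, -2.530e-02,  1.814e-01,  1.822e-01,  1.330e+02])) rolloff
cap (array([ 0.4634, -0.2779]), 0.0218, array([ 4.623e-01, -2.755e-01,  3.220e-02,  3.250e-02,  7.100e+01]))
triv (array([0.5574, 0.2836]), 0.0808, array([5.482e-01, 2.929e-01, 7.200e-03, 7.400e-03, 2.092e+03]))
sill -0.00253542209834845
```

Run:
```python
from h import *
s=observe();print(R.from_rotvec(s["orientation"]).as_matrix().round(3))
print(go((.532,-.0285,.26)))
```

```text
[[ 0.901  0.435  0.   ]
 [ 0.435 -0.901 -0.   ]
 [ 0.     0.    -1.   ]]
[array([ 466.7, -318.1,  -54.5])]
```

Emit:
{"name": "send_rows", "arguments": {"commands": [[[0,0,0],[467,-318,-55],1],[[0,0,0],[467,-318,-55],1],[[0,0,0],[467,-318,-55],1],[[0,0,0],[467,-318,-55],1],[[0,0,0],[467,-318,-55],1]]}}

```text
t: 1.62
eef_pos: [0.3541, -0.3366, 0.2259]
orientation: [3.063, 0.699, 0.0]
contact_force: [1.4, -0.5, 0.1]
gripper_width: 0.0939
```

Emit:
{"name": "send_rows", "arguments": {"commands": [[[0,0,0],[294,-200,-34],1],[[0,0,0],[294,-200,-34],1],[[0,0,0],[294,-200,-34],1],[[0,0,0],[294,-200,-34],1],[[0,0,0],[294,-200,-34],1]]}}

```text
t: 2.03
eef_pos: [0.4579, -0.1567, 0.2461]
orientation: [3.062, 0.699, 0.002]
contact_force: [0.8, 0.6, -0.9]
gripper_width: 0.0941
```

Run:
```python
from h import *
print(go((.532,-.0285,.26)),observe()["eef_pos"])
```

```text
[array([122.4, -83.4, -13.9])] [ 0.45793673 -0.15669889  0.2461071 ]
```

Emit:
{"name": "send_rows", "arguments": {"commands": [[[0,0,0],[122,-83,-14],1],[[0,0,0],[122,-83,-14],1],[[0,0,0],[122,-83,-14],1],[[0,0,0],[122,-83,-14],1],[[0,0,0],[122,-83,-14],1]]}}

```text
t: 2.45
eef_pos: [0.5339, -0.0247, 0.2609]
orientation: [-3.061, -0.708, -0.006]
contact_force: [0.6, -0.0, 0.4]
gripper_width: 0.0939
```

Run:
```python
from h import *
print(go((.532,-.0285,.153)),observe()["eef_pos"])
```

```text
[array([ -3.8,   2.5, 107.8])] [ 0.5339171  -0.02472087  0.26085578]
```

Emit:
{"name": "send_rows", "arguments": {"commands": [[[0,0,0],[-4,2,60],1],[[0,0,0],[-4,2,60],1],[[0,0,0],[-4,2,108],1],[[0,0,0],[-4,2,108],1],[[0,0,0],[-4,2,108],1]]}}

```text
t: 2.87
eef_pos: [0.5282, -0.0282, 0.1495]
orientation: [-3.058, -0.706, 0.006]
contact_force: [0.1, -0.4, -0.0]
gripper_width: 0.094
```

Run:
```python
from h import *
print(go((.532,-.0285,.153)),observe()["eef_pos"],observe()["contact_force"])
```

```text
[array([ 3.3,  1.9, -3.5])] [ 0.52819427 -0.02821284  0.14951094] [ 0.07357653 -0.43381516 -0.02727374]
```

Emit:
{"name": "send_rows", "arguments": {"commands": [[[0,0,0],[3,2,-3],1],[[0,0,0],[3,2,-3],0.45],[[0,0,0],[3,2,-3],0.45],[[0,0,0],[3,2,-3],0.45],[[0,0,0],[3,2,-3],0.45]], "force": 15}}

```text
t: 3.28
eef_pos: [0.5328, -0.029, 0.154]
orientation: [-3.059, -0.706, 0.002]
contact_force: [-0.4, 0.1, 0.7]
gripper_width: 0.0704
```

Emit:
{"name": "send_rows", "arguments": {"commands": [[[0,0,0],[0,0,0],0.45],[[0,0,0],[0,0,0],0.45],[[0,0,0],[0,0,0],0.45],[[0,0,0],[0,0,0],0.45]]}}

```text
t: 3.62
eef_pos: [0.5331, -0.0289, 0.1547]
orientation: [-3.059, -0.707, 0.001]
contact_force: [-0.9, 0.9, 4.1]
gripper_width: 0.0548
```

Emit:
{"name": "send_rows", "arguments": {"commands": [[[0,0,0],[0,0,0],0.3],[[0,0,0],[0,0,0],0.3],[[0,0,0],[0,0,0],0.3]]}}

```text
t: 3.87
eef_pos: [0.5331, -0.0288, 0.1547]
orientation: [-3.059, -0.707, 0.001]
contact_force: [-0.9, 0.6, 1.9]
gripper_width: 0.0549
```

Emit:
{"name": "send_rows", "arguments": {"commands": [[[0,0,0],[0,0,-15],0.3],[[0,0,0],[0,0,-30],0.3],[[0,0,0],[0,0,-45],0.3],[[0,0,0],[0,0,-60],0.3],[[0,0,0],[0,0,-60],0.3]]}}

```text
t: 4.28
eef_pos: [0.5351, -0.0294, 0.2176]
orientation: [3.06, 0.707, 0.007]
contact_force: [0.5, 0.7, -1.5]
gripper_width: 0.0548
```

```bash
python3 - <<'E'
from h import *
P,f=cloud("top"); cv2.imwrite("pics/t1.png",cv2.resize(f["image"][120:270,190:360,::-1],None,fx=3,fy=3))
P,f=cloud("side"); cv2.imwrite("pics/s1.png",cv2.resize(f["image"][100:260,200:360,::-1],None,fx=3,fy=3))
s=observe();print(s["eef_pos"],s["contact_force"],s["gripper_width"])
E
python3 -c "
import cv2;import numpy as np
a=cv2.imread('pics/t1.png');b=cv2.imread('pics/s1.png');a=cv2.resize(a,(400,353));b=cv2.resize(b,(400,353));cv2.imwrite('pics/c1.png',np.hstack([a,b]))"
```

```text
[ 0.53321954 -0.02903744  0.21443273] [ 0.74591533 -0.23587645 -0.65023511] 0.05498670841669158
```

View pics/c1.png

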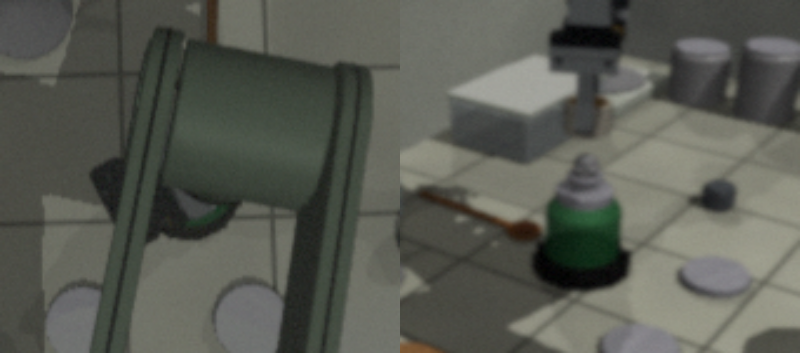

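The roll is in the hand above the bare stud (right half, roll near (590,115), stud near (585,165)). Now I'll carry it to the trivet.

Run:
```python
from h import *
print(go((.555,.286,.2)))
```

```text
[array([ 157.8, -273.5,   14.9])]
```

Emit:
{"name": "send_rows", "arguments": {"commands": [[[0,0,0],[158,-273,5],0.3],[[0,0,0],[158,-273,5],0.3],[[0,0,0],[158,-273,5],0.3],[[0,0,0],[158,-273,5],0.3],[[0,0,0],[158,-273,5],0.3]]}}

```text
t: 4.8
eef_pos: [0.5466, 0.1804, 0.2094]
orientation: [-3.059, -0.706, 0.006]
contact_force: [1.3, -1.6, -1.3]
gripper_width: 0.0548
```

Run:
```python
from h import *
print(go((.555,.286,.12)),observe()["gripper_width"])
```

```text
[array([ 54.1, -91.1,  89.5])] 0.05481486325344982
```

Emit:
{"name": "send_rows", "arguments": {"commands": [[[0,0,0],[54,-91,30],0.3],[[0,0,0],[54,-91,60],0.3],[[0,0,0],[54,-91,89],0.3],[[0,0,0],[54,-91,89],0.3],[[0,0,0],[54,-91,89],0.3]]}}

```text
t: 5.22
eef_pos: [0.5488, 0.2866, 0.1121]
orientation: [-3.059, -0.711, 0.029]
contact_force: [-0.5, -0.9, -0.9]
gripper_width: 0.0548
```

Emit:
{"name": "send_rows", "arguments": {"commands": [[[0,0,0],[0,0,0],0.3],[[0,0,0],[0,0,0],0.3]]}}

```text
t: 5.38
eef_pos: [0.5474, 0.2857, 0.1106]
orientation: [-3.06, -0.712, 0.034]
contact_force: [0.6, -0.8, -1.4]
gripper_width: 0.055
```

Run:
```python
from h import *
print(go((.555,.286,.0165)),observe()["contact_force"])
for n in("roll_center","trivet_top"):print(n,[(np.round(d["point"],3).tolist(),round(d["p"],2)) for c in ("side","top") for d in (grab_frame(c),landmark_of(n,c))[1][:2]])
```

```text
[array([ 8.9,  3.6, 93.9])] [ 0.56661482 -0.75336778 -1.35166161]
roll_center [([0.548, 0.284, 0.123], 0.51), ([0.71, -0.061, -0.004], 0.46), ([0.549, 0.286, 0.124], 0.71), ([0.701, 0.35, 0.001], 0.55)]
trivet_top [([0.556, 0.288, 0.008], 0.71), ([0.386, 0.09, 0.005], 0.5), ([0.551, 0.288, 0.007], 0.72), ([0.385, 0.089, 0.0], 0.6)]
```

Run:
```python
from h import *
print(go((.555,.2865,.03),-1.121))
```

```text
[array([ 6.2,  2.6, 83.2]), array([-0.3,  0.9,  0.4])]
```

Emit:
{"name": "send_rows", "arguments": {"commands": [[[-0.3,0.9,0.4],[6,2.5,30],0.3],[[-0.3,0.9,0.4],[6,2.5,55],0.3],[[-0.3,0.9,0.4],[6,2.5,75],0.3],[[-0.3,0.9,0.4],[6,2.5,83],0.3],[[-0.3,0.9,0.4],[6,2.5,83],0.3]]}}

```text
t: 6.2
eef_pos: [0.5527, 0.2856, 0.0277]
orientation: [3.062, 0.699, -0.008]
contact_force: [0.5, -0.3, -0.3]
gripper_width: 0.0548
```

Run:
```python
from h import *
print(go((.555,.2865,.0165),-1.121),observe()["eef_pos"],observe()["contact_force"])
```

```text
[array([ 2.6,  0.2, 11.2]), array([ 0. ,  0.3, -0. ])] [0.55266618 0.28558278 0.02770742] [ 0.54011062 -0.28177666 -0.26128066]
```

Emit:
{"name": "send_rows", "arguments": {"commands": [[[0,0.3,0],[2.5,0,4],0.3],[[0,0.3,0],[2.5,0,8],0.3],[[0,0.3,0],[2.5,0,10],0.3],[[0,0.3,0],[2.5,0,11],0.3]]}}

```text
t: 6.53
eef_pos: [0.5555, 0.2869, 0.0174]
orientation: [-3.063, -0.699, -0.003]
contact_force: [0.2, -0.4, -1.1]
gripper_width: 0.0546
```

Emit:
{"name": "send_rows", "arguments": {"commands": [[[0,0,0],[0,0,0],0.3],[[0,0,0],[0,0,0],0.3]]}}

```text
t: 6.7
eef_pos: [0.5561, 0.2871, 0.0181]
orientation: [-3.062, -0.699, -0.005]
contact_force: [0.2, -0.9, -1.2]
gripper_width: 0.0555
```

Emit:
{"name": "send_rows", "arguments": {"commands": [[[0,0,0],[0,0,1],0.3],[[0,0,0],[0,0,2],0.3],[[0,0,0],[0,0,2],0.3]]}}

```text
t: 6.95
eef_pos: [0.5567, 0.2874, 0.0168]
orientation: [-3.062, -0.699, -0.007]
contact_force: [0.4, -0.2, 0.7]
gripper_width: 0.0546
```

Emit:
{"name": "send_rows", "arguments": {"commands": [[[0,0,0],[0,0,1],0.3],[[0,0,0],[0,0,1],0.3]]}}

```text
t: 7.12
eef_pos: [0.5568, 0.2874, 0.0167]
orientation: [-3.062, -0.699, -0.007]
contact_force: [-1.2, -0.2, 4.7]
gripper_width: 0.0545
```

In contact. Releasing gently, then retreating.

Emit:
{"name": "send_rows", "arguments": {"commands": [[[0,0,0],[0,0,0],0.7],[[0,0,0],[0,0,0],0.9],[[0,0,0],[0,0,0],0.9],[[0,0,0],[0,0,0],0.9]]}}

```text
t: 7.45
eef_pos: [0.5567, 0.2873, 0.0165]
orientation: [-3.062, -0.699, -0.006]
contact_force: [-0.2, -0.6, -1.2]
gripper_width: 0.0782
```

Emit:
{"name": "send_rows", "arguments": {"commands": [[[0,0,0],[0,0,-30],0.9],[[0,0,0],[0,0,-70],0.9],[[0,0,0],[0,0,-110],0.9],[[0,0,0],[0,0,-150],0.9],[[0,0,0],[0,0,-190],0.9]]}}

```text
t: 7.87
eef_pos: [0.5555, 0.2869, 0.208]
orientation: [-3.062, -0.699, -0.006]
contact_force: [0.5, -0.1, 1.2]
gripper_width: 0.0845
```

Run:
```python
from h import *
print(observe()["eef_pos"],go((.466,-.281,.22),-1.121))
```

```text
[0.55552476 0.2869363  0.20800629] [array([-327.2,  472.7,  -13. ]), array([ 0. , -0.2, -0. ])]
```

Emit:
{"name": "send_rows", "arguments": {"commands": [[[0,0,0],[-327,473,-13],0.9],[[0,0,0],[-327,473,-13],0.9],[[0,0,0],[-327,473,-13],0.9],[[0,0,0],[-327,473,-13],0.9],[[0,0,0],[-327,473,-13],0.9]]}}

```text
t: 8.28
eef_pos: [0.5228, 0.0798, 0.2114]
orientation: [-3.062, -0.701, -0.006]
contact_force: [1.0, 0.1, 0.2]
gripper_width: 0.0844
```

Run:
```python
from h import *
print(observe()["eef_pos"],go((.466,-.281,.22),-1.121))
```

```text
[0.52276586 0.07980605 0.21141243] [array([-208. ,  300.2,   -9.2]), array([ 0. , -0.2,  0. ])]
```

Emit:
{"name": "send_rows", "arguments": {"commands": [[[0,0,0],[-208,300,-9],0.9],[[0,0,0],[-208,300,-9],0.9],[[0,0,0],[-208,300,-9],0.9],[[0,0,0],[-208,300,-9],0.9],[[0,0,0],[-208,300,-9],0.9]]}}

```text
t: 8.7
eef_pos: [0.49, -0.1261, 0.2163]
orientation: [-3.062, -0.701, -0.007]
contact_force: [1.0, -0.4, -0.5]
gripper_width: 0.0844
```

Run:
```python
from h import *
print(observe()["eef_pos"],go((.466,-.281,.1),-1.121))
```

```text
[ 0.49004823 -0.12612884  0.2162728 ] [array([-89.5, 128.9, 116. ]), array([ 0.1, -0.2,  0. ])]
```

Emit:
{"name": "send_rows", "arguments": {"commands": [[[0,0,0],[-89,129,10],0.9],[[0,0,0],[-89,129,20],0.9],[[0,0,0],[-89,129,60],0.9],[[0,0,0],[-89,129,110],0.9],[[0,0,0],[-89,129,116],0.9]]}}

```text
t: 9.12
eef_pos: [0.4678, -0.2802, 0.1099]
orientation: [3.059, 0.696, 0.012]
contact_force: [0.2, -0.7, -0.0]
gripper_width: 0.0846
```

Emit:
{"name": "send_rows", "arguments": {"commands": [[[0,0,0],[0,0,0],0.9]]}}

```text
t: 9.2
eef_pos: [0.4619, -0.279, 0.1016]
orientation: [-3.058, -0.69, 0.004]
contact_force: [-1.2, 0.9, -1.0]
gripper_width: 0.0851
```

Run:
```python
from h import *
print(observe()["eef_pos"],go((.466,-.281,.005),-1.121))
P,f=cloud("side"); cv2.imwrite("pics/s2.png",cv2.resize(f["image"][140:310,130:380,::-1],None,fx=3,fy=3))
for n in("stud_top","cap_center","collar"): print(n,[(np.round(d["point"],4).tolist(),round(d["p"],2)) for d in landmark_of(n,"side")[:2]])
print("stud",mid(near(P,(.532,-.028),.03,.15,.18)))
P,f=cloud("top"); cv2.imwrite("pics/t2.png",f["image"][:,:,::-1])
for n in("stud_top","cap_center","collar","jar"): print(n,[(np.round(d["point"],4).tolist(),round(d["p"],2)) for d in landmark_of(n,"top")[:2]])
for a,b in((.16,.18),(.14,.152),(.115,.13)): print("stud",mid(near(P,(.532,-.028),.05,a,b)))
print("cap",mid(near(P,(.466,-.281),.03,.03,.045)))
print("roll",mid(near(P,(.556,.287),.04,.04,.06)))
```

```text
[ 0.46191946 -0.27899339  0.10158382] [array([ 2.9,  4.3, 96.6]), array([-0.4,  0. , -0.3])]
stud_top [([0.5309, -0.0279, 0.1702], 0.58)]
cap_center [([0.4657, -0.2831, 0.0171], 0.46)]
collar [([0.5295, -0.025, 0.1453], 0.59), ([0.4641, -0.2803, 0.0197], 0.4)]
stud (array([ 0.526 , -0.0243]), 0.0137, array([ 5.245e-01, -2.160e-02,  1.617e-01,  1.631e-01,  8.300e+01]))
stud_top [([0.531, -0.0263, 0.1733], 0.62)]
cap_center [([0.4636, -0.2825, 0.022], 0.63), ([0.552, 0.2863, 0.0041], 0.37)]
collar [([0.5341, -0.0267, 0.1501], 0.6)]
jar [([0.5309, -0.0284, 0.0013], 0.76)]
stud (array([ 0.5335, -0.0286]), 0.0157, array([ 5.329e-01, -2.850e-02,  1.693e-01,  1.700e-01,  1.350e+02]))
stud (array([ 0.5336, -0.0288]), 0.0207, array([ 5.319e-01, -2.720e-02,  1.466e-01,  1.467e-01,  1.090e+02]))
stud (array([ 0.5335, -0.0289]), 0.0339, array([ 5.321e-01, -2.780e-02,  1.256e-01,  1.257e-01,  4.070e+02]))
cap (array([ 0.4779, -0.2788]), 0.0175, array([ 4.822e-01, -2.773e-01,  3.500e-02,  3.540e-02,  4.100e+01]))
roll (array([0.5575, 0.2871]), 0.0275, array([5.571e-01, 2.863e-01, 4.810e-02, 4.850e-02, 2.190e+02]))
```

View pics/s2.png

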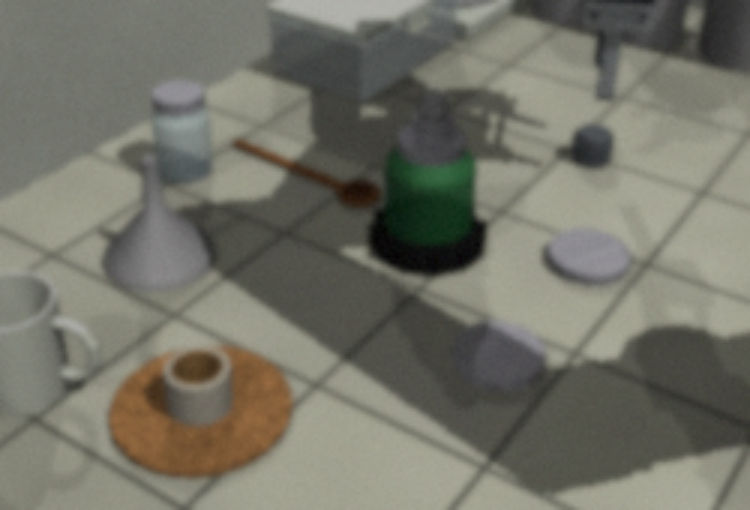

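View pics/t2.png

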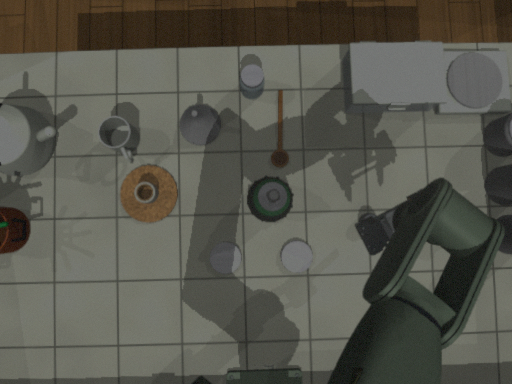

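Picture check: the roll stands on the trivet (top view (146,191), trivet (149,194)), the stud is bare at (273,196), and the cap is under the gripper. The robot frame and the top camera agree to about 1 mm. Next I grasp the cap.

Run:
```python
from h import *
print(observe()["eef_pos"],go((.4675,-.2815,.04),-1.121))
```

```text
[ 0.46920111 -0.280131    0.11189182] [array([-2.7, -0.2, 71.9]), array([ 0.5, -0.4, -0. ])]
```

Emit:
{"name": "send_rows", "arguments": {"commands": [[[0.5,-0.4,0],[-2.5,0,30],0.9],[[0.5,-0.4,0],[-2.5,0,60],0.9],[[0.5,-0.4,0],[-2.5,0,72],0.9],[[0.5,-0.4,0],[-2.5,0,72],0.9],[[0.5,-0.4,0],[-2.5,0,72],0.9]]}}

```text
t: 10.07
eef_pos: [0.4677, -0.2811, 0.0399]
orientation: [-3.062, -0.7, -0.001]
contact_force: [0.6, -1.0, 0.4]
gripper_width: 0.0845
```

Run:
```python
from h import *
print(observe()["eef_pos"],go((.4675,-.2815,.007),-1.121))
```

```text
[ 0.46768164 -0.28113293  0.0399386 ] [array([-0.3,  0.3, 32.9]), array([-0., -0., -0.])]
```

Emit:
{"name": "send_rows", "arguments": {"commands": [[[0,0,0],[0,0,12],0.8],[[0,0,0],[0,0,24],0.7],[[0,0,0],[0,0,31],0.6],[[0,0,0],[0,0,33],0.5],[[0,0,0],[0,0,33],0.5]]}}

```text
t: 10.48
eef_pos: [0.467, -0.2806, 0.006]
orientation: [-3.061, -0.7, 0.001]
contact_force: [0.2, 0.4, -0.1]
gripper_width: 0.0547
```

Emit:
{"name": "send_rows", "arguments": {"commands": [[[0,0,0],[0,0,0],0.3],[[0,0,0],[0,0,0],0.3],[[0,0,0],[0,0,0],0.3],[[0,0,0],[0,0,0],0.3],[[0,0,0],[0,0,0],0.3]], "force": 10}}

```text
t: 10.9
eef_pos: [0.4671, -0.2807, 0.0062]
orientation: [-3.061, -0.7, 0.001]
contact_force: [-0.1, 0.4, -0.3]
gripper_width: 0.0474
```

Emit:
{"name": "send_rows", "arguments": {"commands": [[[0,0,0],[0,0,0],0.3],[[0,0,0],[0,0,0],0.3],[[0,0,0],[0,0,0],0.3]], "force": 40}}

```text
t: 11.15
eef_pos: [0.4672, -0.2807, 0.0063]
orientation: [-3.061, -0.7, 0.001]
contact_force: [0.3, 0.5, -0.1]
gripper_width: 0.0464
```

Emit:
{"name": "send_rows", "arguments": {"commands": [[[0,0,0],[0,0,-40],0.3],[[0,0,0],[0,0,-80],0.3],[[0,0,0],[0,0,-120],0.3],[[0,0,0],[0,0,-160],0.3],[[0,0,0],[0,0,-200],0.3]]}}

```text
t: 11.57
eef_pos: [0.467, -0.2807, 0.2081]
orientation: [-3.061, -0.7, 0.001]
contact_force: [1.1, -0.8, -0.9]
gripper_width: 0.0466
```

Run:
```python
from h import *
print(observe()["eef_pos"],observe()["gripper_width"],go((.5335,-.0288,.21),-1.121))
```

```text
[ 0.46695757 -0.28069838  0.208138  ] 0.04658228443912391 [array([ 169.4, -198. ,   -1.5]), array([-0.1,  0. , -0. ])]
```

Emit:
{"name": "send_rows", "arguments": {"commands": [[[0,0,0],[169,-198,-2],0.3],[[0,0,0],[169,-198,-2],0.3],[[0,0,0],[169,-198,-2],0.3],[[0,0,0],[169,-198,-2],0.3],[[0,0,0],[169,-198,-2],0.3]]}}

```text
t: 11.98
eef_pos: [0.52, -0.0777, 0.2099]
orientation: [-3.061, -0.699, 0.0]
contact_force: [-0.3, -0.5, 0.0]
gripper_width: 0.0465
```

Emit:
{"name": "send_rows", "arguments": {"commands": [[[0,0,0],[34,-41,0],0.3],[[0,0,0],[34,-41,0],0.3],[[0,0,0],[34,-41,0],0.3],[[0,0,0],[34,-41,0],0.3]]}}

```text
t: 12.32
eef_pos: [0.5327, -0.0254, 0.2099]
orientation: [-3.061, -0.702, 0.001]
contact_force: [-0.8, -0.2, 0.6]
gripper_width: 0.0467
```

Run:
```python
from h import *
for c in("side","top"):
  P,f=cloud(c); cv2.imwrite(f"pics/{c}3.png",cv2.resize(f["image"][110:250,200:350,::-1],None,fx=2.6,fy=2.6))
  for n in("stud_top","cap_rim","cap_center"): print(c,n,[(np.round(d["point"],4).tolist(),round(d["p"],2)) for d in landmark_of(n,c)[:2]])
print(observe()["eef_pos"],observe()["contact_force"],go((.5335,-.0288,.185),-1.121))
cv2.imwrite("pics/c3.png",np.hstack([cv2.imread("pics/side3.png"),cv2.imread("pics/top3.png")]))
```

```text
side stud_top [([0.5317, -0.0273, 0.1718], 0.37)]
side cap_rim [([0.5318, -0.0235, 0.2049], 0.48), ([0.5535, 0.2837, 0.0271], 0.18)]
side cap_center [([0.5293, -0.0283, 0.2249], 0.44)]
top stud_top []
top cap_rim []
top cap_center []
[ 0.53271741 -0.02697126  0.21000836] [ 0.41675717 -0.25926089 -0.09604157] [array([-0.1,  2. , 25. ]), array([-0.1, -0. , -0.1])]
```

View pics/c3.png

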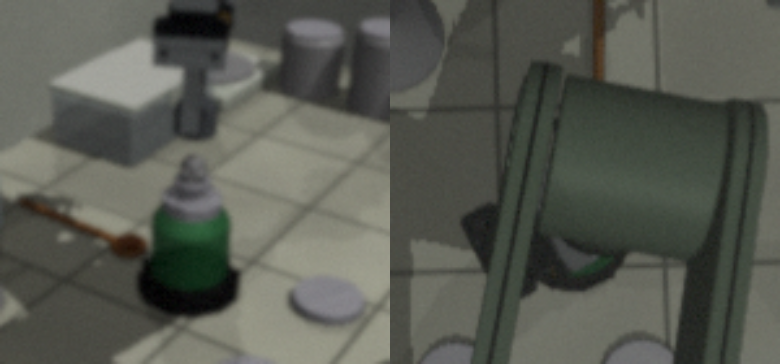

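The cap (side crop near (195,120)) hangs above the stud (195,165), aligned. Now I descend.

Emit:
{"name": "send_rows", "arguments": {"commands": [[[0,0,0],[0,2,10],0.3],[[0,0,0],[0,2,20],0.3],[[0,0,0],[0,2,25],0.3],[[0,0,0],[0,2,25],0.3],[[0,0,0],[0,2,25],0.3]], "force": 55}}

```text
t: 13.13
eef_pos: [0.5328, -0.0286, 0.1838]
orientation: [-3.061, -0.696, 0.003]
contact_force: [0.3, -0.2, -0.2]
gripper_width: 0.0462
```

Run:
```python
from h import *
print(observe()["eef_pos"],observe()["contact_force"],observe()["gripper_width"],go((.5335,-.0288,.168),-1.121))
```

```text
[ 0.53283693 -0.02859446  0.18384325] [ 0.30887364 -0.2434575  -0.18246915] 0.046173986252961395 [array([ 0.5,  0.5, 15.8]), array([-0.2,  0.1, -0.2])]
```

Emit:
{"name": "send_rows", "arguments": {"commands": [[[0,0,0],[0.5,0.5,4],0.3],[[0,0,0],[0.5,0.5,8],0.3],[[0,0,0],[0.5,0.5,11],0.3],[[0,0,0],[0.5,0.5,14],0.3],[[0,0,0],[0.5,0.5,14],0.3]]}}

```text
t: 13.55
eef_pos: [0.5333, -0.0284, 0.1692]
orientation: [-3.06, -0.696, 0.004]
contact_force: [-0.2, 1.4, -0.9]
gripper_width: 0.0463
```

Emit:
{"name": "send_rows", "arguments": {"commands": [[[0,0,0],[0,0,2],0.3],[[0,0,0],[0,0,4],0.3],[[0,0,0],[0,0,5],0.3],[[0,0,0],[0,0,6],0.3]]}}

```text
t: 13.88
eef_pos: [0.534, -0.0277, 0.165]
orientation: [-3.059, -0.696, 0.001]
contact_force: [-2.9, 3.7, 10.2]
gripper_width: 0.0462
```

Emit:
{"name": "send_rows", "arguments": {"commands": [[[0,0,0],[0,0,2],0.3],[[0,0,0],[0,0,4],0.3],[[0,0,0],[0,0,5],0.3],[[0,0,0],[0,0,6],0.3]]}}

```text
t: 14.22
eef_pos: [0.5347, -0.0277, 0.161]
orientation: [-3.06, -0.696, -0.002]
contact_force: [-2.6, 0.1, 3.4]
gripper_width: 0.0459
```

Emit:
{"name": "send_rows", "arguments": {"commands": [[[0,0,0],[0,0,2],0.3],[[0,0,0],[0,0,4],0.3],[[0,0,0],[0,0,5],0.3],[[0,0,0],[0,0,6],0.3]]}}

```text
t: 14.55
eef_pos: [0.5338, -0.0274, 0.1536]
orientation: [-3.059, -0.696, 0.001]
contact_force: [-1.1, 0.9, -1.3]
gripper_width: 0.0465
```

Emit:
{"name": "send_rows", "arguments": {"commands": [[[0,0,0],[0,0,1],0.3],[[0,0,0],[0,0,2],0.3],[[0,0,0],[0,0,2],0.3]]}}

```text
t: 14.8
eef_pos: [0.5338, -0.0276, 0.152]
orientation: [-3.059, -0.696, 0.001]
contact_force: [-1.8, 2.1, 3.6]
gripper_width: 0.0463
```

Emit:
{"name": "send_rows", "arguments": {"commands": [[[0,0,0],[0,0,1.5],0.3],[[0,0,0],[0,0,1.5],0.3],[[0,0,0],[0,0,1.5],0.3]]}}

```text
t: 15.05
eef_pos: [0.5339, -0.0276, 0.1519]
orientation: [-3.059, -0.696, 0.001]
contact_force: [-4.0, 1.2, 8.1]
gripper_width: 0.0465
```

Run:
```python
from h import *
s=observe();print(s["eef_pos"],s["contact_force"],s["gripper_width"])
```

```text
[ 0.53385074 -0.02759271  0.15193758] [-3.969902    1.16689792  8.06698082] 0.046473419729524776
```

Emit:
{"name": "send_rows", "arguments": {"commands": [[[0,0,0],[0,0,2],0.3],[[0,0,0],[0,0,2],0.3],[[0,0,0],[0,0,2],0.3],[[0,0,0],[0,0,2],0.3]]}}

```text
t: 15.38
eef_pos: [0.5338, -0.0276, 0.1519]
orientation: [-3.06, -0.697, 0.001]
contact_force: [-5.6, 2.2, 10.3]
gripper_width: 0.0461
```

Run:
```python
from h import *
for c in("side","top"):
  P,f=cloud(c); cv2.imwrite(f"pics/{c}4.png",cv2.resize(f["image"][110:250,200:350,::-1],None,fx=2.6,fy=2.6))
  s=observe();print(s["eef_pos"],s["contact_force"],s["gripper_width"])
  for n in("cap_rim","cap_center","roll_center"): print(c,n,[(np.round(d["point"],4).tolist(),round(d["p"],2)) for d in landmark_of(n,c)[:2]])
  print("roll",mid(near(P,(.556,.287),.04,.04,.06)))
cv2.imwrite("pics/c4.png",cv2.imread("pics/side4.png"))
s=observe();print(s["eef_pos"],s["contact_force"],s["gripper_width"])
```

```text
[ 0.533877   -0.02761141  0.15193616] [-4.34395284  1.08561062 10.98304248] 0.046267809962965194
side cap_rim [([0.5345, -0.0255, 0.1472], 0.49)]
side cap_center [([0.5288, -0.0261, 0.1478], 0.74), ([0.5326, -0.0276, 0.1649], 0.45)]
side roll_center [([0.5553, 0.2878, 0.029], 0.77)]
roll (array([0.5547, 0.2877]), 0.0283, array([5.518e-01, 2.886e-01, 4.580e-02, 4.660e-02, 2.180e+02]))
[ 0.53386205 -0.02755916  0.15193353] [-5.23326911  2.13424658 10.40827123] 0.04605685118574813
top cap_rim []
top cap_center []
top roll_center [([0.5537, 0.2892, 0.0272], 0.53)]
roll (array([0.5575, 0.2868]), 0.0274, array([5.571e-01, 2.862e-01, 4.790e-02, 4.840e-02, 2.250e+02]))
[ 0.53387836 -0.02759432  0.15193738] [-6.04542979  1.13638822 10.71280807] 0.046308504827161964
```

View pics/c4.png

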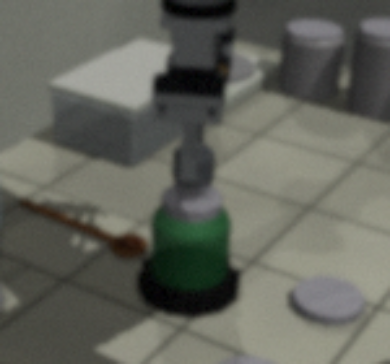

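The cap sits on the collar (side crop (193,165)) with no stud visible. The TCP height and the network's cap centre (0.165 m against 0.164 m when home) agree, and the push is steady at about 10.5 N. Handing in.

```bash
python3 -c "
from bench import *
print(job_done()); s=observe(); print(s['t'],s['contact_force'])"
```

```text
the job is handed in; nothing more can be done
None
the job is handed in; nothing more can be done
```

I lifted the roll straight off the stud and laid it flat on the cork trivet. Then I pressed the snap cap over the stud, past the click, until it sat home on the collar. I handed the job in at about 15.7 s, still gripping the cap (55 N grip setting) and pressing down at about 10.5 N.

Last checks:
- **Roll:** its centre is about 2.5 mm from the trivet's centre, lying flat.
- **Click:** the downward force rose to about 10 N with the rim roughly 12.7 mm above the collar, then fell away as the cap went on.
- **Cap home:** the tool stopped hard at a height of 0.1519 m, against 0.152 m expected. The side camera's best match put the cap's rim at 0.147 m (0.146 m expected). Its estimates of the cap's centre disagreed: 0.148 m at the higher confidence, and 0.165 m at the lower. I took the 0.165 m, which fits the 0.164 m expected and the tool height.
- **Sideways force:** 4 to 6 N of sideways force remained on the cap while pressing.
- **Not verified:** the top camera could not see the cap because the arm blocked it. I did not re-measure the lids, funnel, mug and spoon at the end. I saw no contact with them during the moves, and the mug, funnel, spoon and lids looked unmoved in the pictures taken after the roll was placed.

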